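Walk the red forming die into its bay

ROBOT

A 6-joint arm with a two-finger parallel gripper is mounted at the origin on the work surface. World frame = base frame: x ahead of the robot, y to its left, z up, the work surface at z = 0. Lengths are in m, angles in degrees, forces in N, time in s.
With the tool pointing down it reaches from about 0.3 to 0.85 m from the base axis. Payload 5.4 kg.
Tool frame: the origin (TCP) lies at the centre of the arm's flange, where the gripper is bolted on; the fingertips stand 173 mm ahead of it and the grasp point (between the pads) lies 155 mm ahead of it (tips_ahead is the distance from the TCP to the fingertips, in m); x points along the fingers, y is the direction in which the jaws open and shut, and the axes are right-handed (so a half turn about x gives the same grasp; the last joint's range is limited). The gripper opens to 85 mm and grips with 20 to 120 N. Pads are 22 mm wide; open, the fingers measure 114 mm over their backs; the gripper's body (76 mm by 85 mm) begins 54 mm behind the grasp point. The pads swing forward as they close: fully open they stand 13 mm farther back than shut.
Start: joints at [-84.402, 9.076, 91.501, -0, 79.423, -12.038], TCP at [0.174, -0.548, 0.405] pointing down, gripper open.
Joint ranges: [-166.64, 166.64], [-54.1, 131.32], [10.49, 154.53], [-73.88, 253.88], [9.74, 151.15], [-171.62, 171.62]. Speed limits (degrees/s): [147.25, 147.25, 180, 180, 180, 180].

INTERFACE

Orientations are given as a 3x3 rotation matrix whose columns are the frame's x, y, z axes.
In Python, from bench import goto, movel, set_joints, command_gripper, pause, inverse_kinematics, sense, snapshot, Unreachable, close_job, tips_ahead gives the robot as it stands. Calls block until the motion is done:
- goto(position, orientation): joint-space move of the TCP to a pose.
- movel(position, rot=None, max_speed=0.15, threshold=None): straight line of the TCP; rot=None keeps the orientation; max_speed is the mean speed in m/s. With threshold (N) it stops when the force on the tool has changed by that much, and returns True; else False.
- set_joints(angles): joint-space move.
- command_gripper(opening): finger opening in m; the grip force is fixed at half the most; returns when the fingers have stopped.
- pause(seconds).
- inverse_kinematics(position, orientation): joint angles nearest the present ones, or None.
- sense(): the state.
- snapshot(name): name is "side" or "top" or "wrist"; returns a dict with "frame" (420x560x3 uint8, red, green, blue), "intrinsics" (3x3 intrinsics, pixels), "rvec" (rotation vector, rad) and "tvec" (3), from world to camera coordinates, as OpenCV has them. Camera axes: x right, y down, z forward; pixel columns grow to the right and rows downward; lengths in m; the calibration is good to about 2 mm. A picture is of the moment at which its call begins. There is no depth.
A pose or a line that the arm cannot do raises Unreachable and nothing moves.
- close_job(): hands the job in, once; it reports no verdict.
The state is a dict: "t": time; "joint_pos": joint angles; "joint_velocities": joint speeds; "joint_efforts": joint torques, N m; "eef_pos": TCP position; "tcp_rot": TCP orientation; "wrist_force": force on the tool from outside, world axes, zero at the start; "wrist_torque": the same for the moment, N m; "grip_width": finger opening in m.
Only numpy, scipy, OpenCV 4.12 (cv2) and the standard library are available. Lean on these libraries where they do the work, as an engineer would, in place of code of your own. Each camera call takes 0.05 s, during which the arm holds its last target. There are 200 camera calls.

TASK

The red-crowned forming die is too heavy to lift: without lifting it, walk it across the bench into the red painted bay ahead of it by swinging one end ahead at a time, first its left end, then its right (left and right as the robot sees them), each time well over ten degrees past square to the bay. Finish with it square in the bay, wholly inside the red outline, and leave the blue die where it stands.

Things in the scene. Friction and masses are not known exactly. Their poses are not given: they have to be found in the camera images.
- red_die_mid (a point): Loose 1.6 kg aluminium block with red dome and red ends, 46 mm high: base 105 (x) x 160 (y) mm, upright sides from 3 to 32 mm up, step and dome above, four small feet below. Point at its middle, 20 mm above the bench; x ahead (from robot to bay), y to its left end, z up. Dry friction; pushed from behind 60 mm off its middle it turns about a point some 100 mm beyond the middle.
- red_bay: Red rectangle painted flat on the bench, 141 (x) x 196 mm (y) inside its 12 mm line; the left or the right one of two bays. Origin at its middle on the bench surface; x ahead, away from the robot, y to the left, z up. The red die starts 130 to 160 mm behind it (on its -x side), roughly square to it.
- red_mark: 30 mm red diamond painted at the middle of the red bay. Same origin as the bay, its x axis turned 45 degrees to the left (anticlockwise from above) of the bay's x. The angle between the die's x and this x is over 45 degrees when the die's left end is ahead, under 45 when its right end is.
- blue_die_mid (a point): The die to leave alone: the same size and make with a blue dome and blue ends, standing behind a blue bay beside the red one. This point is on its middle, 20 mm above its underside.
Things that resemble listed ones, but are neither listed nor needed, are in the scene too. Leave any black look-alike of the part that bears red_die_mid alone.

How it is judged:
By the outcome, as a careful person would: the job done as asked, in the order asked, and still so for the second after the job is handed in, with the robot touching nothing.
It also fails if it takes over 58 s, if anything falls off the work surface, if the arm or the gripper's body presses on something with over 40 N, if the wrist force passes 120 N, or if a joint passes its speed limit or range.

## Working session

There is one attempt and no reset: what is moved stays moved. The work goes in short steps, each a Python script; the robot and the scene stay as the last script left them, time stands still between calls to the robot, and variables do not carry over. Pictures are saved under pics/ and viewed, about 8 in all and at most 12, crops included, and the job is handed in when it is done.

```bash
ls; mkdir -p pics; python3 - <<'E'
from bench import *
import cv2,pickle
for n in("top","side"):
    s=snapshot(n); pickle.dump(s,open(f"{n}0.pkl","wb")); cv2.imwrite(f"pics/{n}0.png",s["frame"][:,:,::-1])
    R=cv2.Rodrigues(s["rvec"])[0]; print(n,(-R.T@s["tvec"]).round(3),R.round(2).tolist(),s["intrinsics"].tolist())
print(sense())
E
```

```text
pics
top [ 0.331 -0.026  1.159] [[-0.01, -1.0, -0.01], [-0.99, 0.01, -0.12], [0.12, 0.0, -0.99]] [[464.6822665642376, 0.0, 272.0136366277894], [0.0, 464.6822665642376, 207.21504657266576], [0.0, 0.0, 1.0]]
side [0.217 0.467 0.714] [[-0.89, -0.45, 0.01], [-0.36, 0.69, -0.63], [0.28, -0.56, -0.78]] [[443.64363994542583, 0.0, 279.04381752431044], [0.0, 443.64363994542583, 213.22296823233364], [0.0, 0.0, 1.0]]
{'t': 0.1, 'joint_pos': array([-8.44026786e+01,  9.11054385e+00,  9.15643768e+01,  1.39722564e-03,
        7.94240877e+01, -1.20363620e+01]), 'joint_velocities': array([ 0.06626645, -0.05587591, -0.20343376, -0.08099219, -0.0136402 ,
        0.0645623 ]), 'joint_efforts': array([ 3.80809943e-04, -3.96988320e+01, -3.32338142e+01, -1.09824855e-04,
        4.23931517e-03, -1.03810601e-05]), 'eef_pos': array([ 0.17415721, -0.54773063,  0.40380544]), 'tcp_rot': array([[-1.44687280e-04,  3.02925799e-01, -9.53014134e-01],
       [ 1.72211997e-03, -9.53012655e-01, -3.02925590e-01],
       [-9.99998507e-01, -1.68503416e-03, -3.83785761e-04]]), 'wrist_force': array([ 0.45777577,  0.86965127, -0.57119688]), 'wrist_torque': array([ 0.00632616, -0.02929933,  0.04736418]), 'grip_width': 0.0855199359008324}
```

View pics/top0.png

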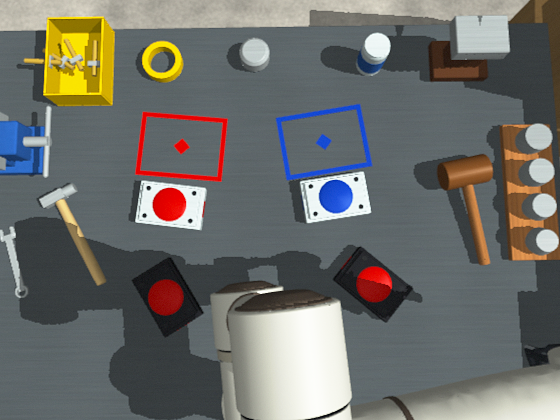

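View pics/side0.png

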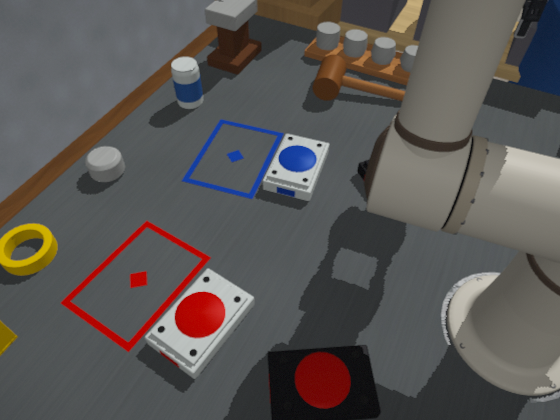

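Candidates for the red die in the top view: the white block with red dome at (169,204), and two black look-alikes with red discs at (166,297) and (374,284). The blue die is at (336,196). I choose the white one at (169,204), behind the red bay at (181,146). The blue die and bay (323,141) stay untouched. Next I'll measure and check a close crop.

```bash
cat > h.py <<'E'
import numpy as np, cv2
def ray(s,px,z):
    px=np.atleast_2d(np.float64(px)); R=cv2.Rodrigues(s["rvec"])[0]; t=np.ravel(s["tvec"])
    d=np.c_[px,np.ones(len(px))]@np.linalg.inv(s["intrinsics"]).T@R; c=-R.T@t
    return (c+d*((z-c[2])/d[:,2])[:,None])
def red(f):
    f=f.astype(int); return ((f[...,0]>120)&(f[...,1]<70)&(f[...,2]<70)).astype(np.uint8)
def comps(m,amin=15):
    n,l,st,c=cv2.connectedComponentsWithStats(m.astype(np.uint8))
    return [(st[i,4],c[i],l==i,st[i]) for i in range(1,n) if st[i,4]>=amin]
def bay(s):
    """outline: large hollow red component -> centre, yaw"""
    best=[]
    for a,c,m,st in comps(red(s["frame"])):
        cn,_=cv2.findContours(m.astype(np.uint8),cv2.RETR_EXTERNAL,cv2.CHAIN_APPROX_NONE)
        A=cv2.contourArea(cn[0])
        if A>2.0*a: best.append((A,cn[0],m))
    A,cn,m=max(best,key=lambda b:b[0])
    P=ray(s,cn[:,0,:],0)[:,:2]; (c,sz,_)=r=cv2.minAreaRect((P*1000).astype(np.float32))
    b=cv2.boxPoints(r); e=max([(b[1]-b[0]),(b[2]-b[1])],key=np.linalg.norm)
    e=e*np.sign(e[1]); return np.array(c)/1000,np.degrees(np.arctan2(-e[0],e[1])),sz
def whitedie(s,dome=True,near=None):
    """white component around a red dome; returns mask of top outline, dome centroid, dark dots"""
    f=s["frame"].astype(int); out=[]
    w=((f.min(2)>150)&(f.max(2)-f.min(2)<40)).astype(np.uint8)
    for a,c,m,st in comps(w,300):
        cn,_=cv2.findContours(m.astype(np.uint8),cv2.RETR_EXTERNAL,cv2.CHAIN_APPROX_NONE)
        k=max(cn,key=cv2.contourArea); fill=np.zeros(m.shape,np.uint8); cv2.drawContours(fill,[k],-1,1,-1)
        r=red(s["frame"])&fill
        if r.sum()<.12*fill.sum(): continue
        d=max(comps(r),key=lambda q:q[0])
        g=255.-f.min(2); hole=fill&(1-m.astype(np.uint8))&(1-cv2.dilate(d[2].astype(np.uint8),np.ones((5,5))))
        dots=[]
        for q in comps(hole,3):
            y,x=np.nonzero(cv2.dilate(q[2].astype(np.uint8),np.ones((3,3)))); ww=np.clip(g[y,x]-40,0,None)
            dots.append((q[0],(x*ww).sum()/ww.sum(),(y*ww).sum()/ww.sum()))
        out.append((fill.sum(),k,d[1],d[0],sorted(dots)[::-1][:4]))
    return max(out,key=lambda o:o[0])
E
python3 - <<'E'
from h import *; import pickle
import bench; print(bench.tips_ahead)
S={n:pickle.load(open(f"{n}0.pkl","rb")) for n in("top","side")}
for n,s in S.items():
    c,y,sz=bay(s); print(n,"bay",c.round(4),round(y,2),np.round(sz,1))
    o=whitedie(s); print(o[0],o[2].round(1),o[3],np.round(o[4],1).tolist())
    for z in(.034,.040): print(z,"dome",ray(s,o[2],z).round(4),"dots",ray(s,[d[1:] for d in o[4]],z)[:,:2].round(4).tolist())
    P=ray(s,o[1][:,0,:],.032)[:,:2]*1000; print("outline rect",cv2.minAreaRect(P.astype(np.float32)))
x=np.hstack([cv2.resize(S["top"]["frame"][90:240,110:250],(420,450)),cv2.resize(S["side"]["frame"][200:390,50:270],(380,450))])
cv2.imwrite("pics/crop.png",x[:,:,::-1])
E
```

```text
0.1734
top bay [0.6292 0.2089] -5.53 [219.8 165.3]
2798 [168.9 203.9] 848 [[17.0, 193.7, 192.8], [17.0, 144.0, 215.1], [15.0, 189.8, 220.4], [15.0, 148.2, 187.6]]
0.034 dome [[0.4762 0.2306 0.034 ]] dots [[0.5029, 0.1702], [0.4495, 0.2909], [0.4351, 0.1791], [0.5172, 0.2821]]
0.04 dome [[0.4754 0.2293 0.04  ]] dots [[0.502, 0.1691], [0.4489, 0.2892], [0.4345, 0.178], [0.5162, 0.2805]]
outline rect ((474.975830078125, 226.6519775390625), (163.30111694335938, 105.38162231445312), 82.57653045654297)
side bay [0.6285 0.2103] -5.55 [220.4 166.3]
5495 [199.5 314.3] 1764 [[370.0, 186.5, 344.4], [50.0, 192.8, 352.3], [43.0, 160.8, 328.9], [38.0, 236.8, 298.9]]
0.034 dome [[0.4762 0.2298 0.034 ]] dots [[0.466, 0.2827], [0.45, 0.2889], [0.5178, 0.28], [0.4356, 0.1771]]
0.04 dome [[0.474  0.2319 0.04  ]] dots [[0.4638, 0.2843], [0.4479, 0.2905], [0.5151, 0.2816], [0.4336, 0.1796]]
outline rect ((473.30535888671875, 230.67337036132812), (156.60049438476562, 103.37926483154297), 82.60202026367188)
```

View pics/crop.png

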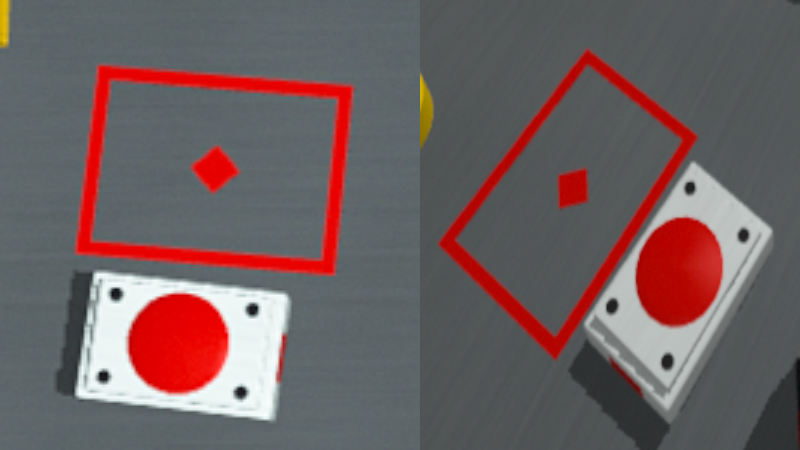

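The crop confirms it: a white block with a red dome and a red end, directly behind the red bay. The die centre is about (0.476, 0.230) at yaw -7.3°. The bay is at (0.629, 0.2095) with yaw -5.5°. In the bay frame the die needs +154 mm ahead and about -5 mm sideways. Now the first swing, on the left end.

```bash
cat > m.py <<'E'
from h import *
from bench import *
BAY=np.array([.629,.2096]); BY=-5.5
def rz(a): a=np.radians(a); return np.array([[np.cos(a),-np.sin(a)],[np.sin(a),np.cos(a)]])
FL=-1
def rot(a):
    d=rz(a); y=np.r_[d[:,1],0]*FL; z=np.r_[d[:,0],0]*FL
    return np.c_[[0,0,-1],y,z]
def pose(s):
    o=whitedie(s); P=ray(s,[d[1:] for d in o[4]],.036)[:,:2]
    dome=ray(s,o[2],.036)[0,:2]; (c,sz,_)=r=cv2.minAreaRect((P*1000).astype(np.float32))
    b=cv2.boxPoints(r); e=max([(b[1]-b[0]),(b[2]-b[1])],key=np.linalg.norm); e=e*np.sign(e[1])
    c=np.array(c)/1000; th=np.degrees(np.arctan2(-e[0],e[1]))
    rel=rz(BY).T@(c-BAY)
    print("die",c.round(4),"yaw",round(th,1),"| bay: fwd,left mm",(rel*1000).round(1),"yaw",round(th-BY,1),"dots",np.round(sz,0),"dome",dome.round(4),"t",round(sense()["t"],1))
    return c,th
ZL=tips_ahead+.015; ZH=tips_ahead+.085
def at(c,th,dx,dy,z): return np.r_[c+rz(th)@[dx,dy],z]
def swing(c,th,end,side,off=.06,L=.10,start=-.09):
    """push from behind at side*off until yaw=end (world)"""
    goto(at(c,th,start,side*off,ZH),rot(th)); movel(at(c,th,start,side*off,ZL),max_speed=.2)
    f0=sense()["wrist_force"]
    hit=movel(at(c,th,-.055,side*off,ZL),max_speed=.05,threshold=3)
    p=sense()["eef_pos"][:2]; g=(rz(th).T@(p-c))[0]
    print("hit",hit,"gap mm",round(g*1000,1)); g=min(max(g,-.075),-.058)
    cor=c+rz(th)@[0,-side*L]; n=max(1,int(np.ceil(abs(end-th)/4)))
    for a in np.linspace(th,end,n+1)[1:]:
        movel(np.r_[cor+rz(a)@[g,side*(L+off)],ZL],rot(a),max_speed=.07)
    print("force",(sense()["wrist_force"]-f0).round(1))
    p=sense()["eef_pos"]; b=np.r_[rz(end)@[-.025,0],0]
    movel(p+b,max_speed=.15); movel(np.r_[(p+b)[:2],ZH],max_speed=.2)
E
python3 - <<'E'
import m; from m import *
import pickle
s=pickle.load(open("top0.pkl","rb")); c,th=pose(s)
for fl in(1,-1):
    m.FL=fl; q=[inverse_kinematics(at(c,a,-.09,d,ZL),rot(a)) for a in(-30,20) for d in(.06,-.06)]
    print(fl,[None if x is None else np.round(x,0).tolist() for x in q])
E
```

```text
die [0.476  0.2301] yaw -7.4 | bay: fwd,left mm [-154.3    5.7] yaw -1.9 dots [113.  68.] dome [0.4759 0.2302] t 0.1
1 [[25.0, 20.0, 106.0, -0.0, 54.0, -35.0], [15.0, 6.0, 123.0, -0.0, 51.0, -45.0], [19.0, 8.0, 120.0, -0.0, 52.0, -91.0], [3.0, 6.0, 122.0, -0.0, 51.0, -107.0]]
-1 [[25.0, 20.0, 106.0, -0.0, 54.0, 145.0], [15.0, 6.0, 123.0, -0.0, 51.0, 135.0], [19.0, 8.0, 120.0, -0.0, 52.0, 89.0], [3.0, 6.0, 122.0, -0.0, 51.0, 73.0]]
```

```bash
sed -i 's/^FL=-1/FL=1/' m.py; python3 - <<'E'
from m import *
import pickle
c,th=pose(pickle.load(open("top0.pkl","rb")))
swing(c,th,-28,1)
s=snapshot("top"); cv2.imwrite("pics/t1.png",s["frame"][:,:,::-1]); pickle.dump(s,open("t1.pkl","wb"))
s2=snapshot("side"); pickle.dump(s2,open("s1.pkl","wb"))
cv2.imwrite("pics/t1.png",np.hstack([s["frame"][80:260,100:260],s2["frame"][180:360,40:300]])[:,:,::-1])
try: pose(s)
except Exception as e: print("top",e)
E
```

```text
die [0.476  0.2301] yaw -7.4 | bay: fwd,left mm [-154.3    5.7] yaw -1.9 dots [113.  68.] dome [0.4759 0.2302] t 0.1
hit True gap mm -62.9
force [-6.6  3.1  3.1]
die [0.5128 0.2245] yaw -20.8 | bay: fwd,left mm [-117.1    3.7] yaw -15.3 dots [113.  68.] dome [0.5126 0.2247] t 7.0
```

View pics/t1.png

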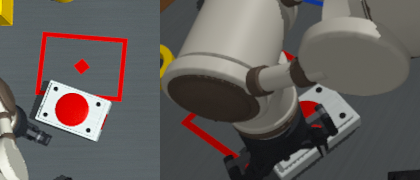

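The views after the first swing show the die's left end ahead. Its yaw to the bay is -15.3°, with 117 mm to go. I'll add a little more left swing further out on the end, then swing the right end.

```bash
python3 - <<'E'
from m import *
import pickle
c,th=pose(pickle.load(open("t1.pkl","rb")))
swing(c,th,-27.5,1,off=.073,L=.095)
c,th=pose(snapshot("top"))
swing(c,th,BY+6,-1,off=.073,L=.095)
s=snapshot("top"); pickle.dump(s,open("t2.pkl","wb")); cv2.imwrite("pics/t2.png",s["frame"][:,:,::-1])
pose(s)
E
```

```text
die [0.5128 0.2245] yaw -20.8 | bay: fwd,left mm [-117.1    3.7] yaw -15.3 dots [113.  68.] dome [0.5126 0.2247] t 7.0
hit True gap mm -62.7
force [-5.8  3.   3.4]
die [0.54   0.2072] yaw -49.2 | bay: fwd,left mm [-88.4 -10.9] yaw -43.7 dots [139.  63.] dome [0.5227 0.221 ] t 9.8
hit True gap mm -79.9
force [-14.4   2.8  16.2]Traceback (most recent call last):
  File "<stdin>", line 8, in <module>
  File "m.py", line 10, in pose
    o=whitedie(s); P=ray(s,[d[1:] for d in o[4]],.036)[:,:2]
  File "h.py", line 38, in whitedie
    return max(out,key=lambda o:o[0])
ValueError: max() iterable argument is empty
```

The second measurement was corrupted by the arm: the dot rectangle came out 139×63 instead of 113×68. I should have gated on that before pushing, so I'll look now.

View pics/t2.png

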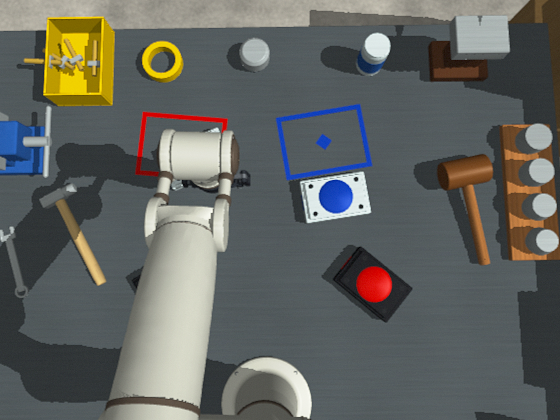

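The arm hides the die. I'll move clear and look.

```bash
cat >> m.py <<'E'
def good(s):
    """pose only when the four dots form the 113x68 rectangle about the dome"""
    c,th=pose(s); o=whitedie(s); P=ray(s,[d[1:] for d in o[4]],.036)[:,:2]
    d=np.linalg.norm(ray(s,o[2],.036)[0,:2]-c); sz=cv2.minAreaRect((P*1000).astype(np.float32))[1]
    assert d<.004 and abs(max(sz)-113)<5 and abs(min(sz)-68)<5,"bad view"
    return c,th
E
python3 - <<'E'
from m import *
import pickle
p=sense()["eef_pos"]; print(p.round(3))
goto([.36,-.02,.30],rot(0))
s=snapshot("top"); pickle.dump(s,open("t3.pkl","wb")); cv2.imwrite("pics/t3.png",s["frame"][:,:,::-1])
try: good(s)
except Exception as e: print(e)
E
```

```text
[0.511 0.101 0.258]
die [0.5927 0.1694] yaw 21.8 | bay: fwd,left mm [-32.3 -43.5] yaw 27.3 dots [ 68. 113.] dome [0.5927 0.1696] t 17.2
```

View pics/t3.png

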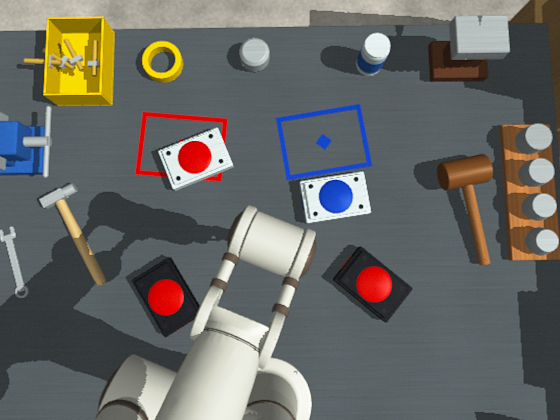

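The die is now right-end-ahead at +27° to the bay, 32 mm short and 43 mm to the right. I also realise the gripper was never closed, so the push points were wrong. I'll close it and nudge the die along its own length from the right end (about 36 mm, still flat on the bench). The last left-end swing should then land it in the bay.

```bash
python3 - <<'E'
from m import *
import pickle
c,th=good(pickle.load(open("t3.pkl","rb")))
command_gripper(0); print(sense()["grip_width"])
r=rot(th-90)
goto(at(c,th,0,-.115,ZH),r); movel(at(c,th,0,-.115,ZL),max_speed=.2)
hit=movel(at(c,th,0,-.082,ZL),max_speed=.05,threshold=3)
y=(rz(th).T@(sense()["eef_pos"][:2]-c))[1]; print(hit,y.round(4))
movel(at(c,th,0,max(y,-.095)+.035,ZL),max_speed=.06)
movel(at(c,th,0,y+.005,ZL)); movel(at(c,th,0,y+.005,ZH),max_speed=.2)
goto([.36,-.02,.30],rot(0))
s=snapshot("top"); pickle.dump(s,open("t4.pkl","wb")); cv2.imwrite("pics/t4.png",s["frame"][:,:,::-1]); good(s)
E
```

```text
die [0.5927 0.1694] yaw 21.8 | bay: fwd,left mm [-32.3 -43.5] yaw 27.3 dots [ 68. 113.] dome [0.5927 0.1696] t 17.2
-5.605871142624155e-05
True -0.0893
die [0.5798 0.2021] yaw 22.0 | bay: fwd,left mm [-48.3 -12.2] yaw 27.5 dots [ 68. 113.] dome [0.5797 0.2024] t 23.4
```

That went exactly as predicted. Now the left-end swing, stopping a little early to check.

```bash
python3 - <<'E'
from m import *
import pickle
c,th=good(pickle.load(open("t4.pkl","rb")))
swing(c,th,BY+7,1,off=.06,L=.10)
goto([.40,-.02,.30],rot(0))
s=snapshot("top"); pickle.dump(s,open("t5.pkl","wb")); cv2.imwrite("pics/t5.png",s["frame"][:,:,::-1]); good(s)
E
```

```text
die [0.5798 0.2021] yaw 22.0 | bay: fwd,left mm [-48.3 -12.2] yaw 27.5 dots [ 68. 113.] dome [0.5797 0.2024] t 23.4
hit True gap mm -63.9
force [-2.7  3.8 -1.9]
die [0.6084 0.2051] yaw -5.5 | bay: fwd,left mm [-20.1  -6.4] yaw -0.0 dots [113.  68.] dome [0.6086 0.2051] t 29.4
```

The die is square now, but about 20 mm short. I'll finish the way it walked, with one small left swing and one small right swing.

```bash
python3 - <<'E'
from m import *
import pickle
c,th=good(pickle.load(open("t5.pkl","rb")))
swing(c,th,th-7,1,off=.05,L=.08)
goto([.40,-.02,.30],rot(0))
s=snapshot("top"); c,th=good(s)
swing(c,th,BY+1,-1,off=.05,L=.08)
goto([.40,-.02,.30],rot(0))
s=snapshot("top"); pickle.dump(s,open("t6.pkl","wb")); cv2.imwrite("pics/t6.png",s["frame"][:,:,::-1]); good(s)
E
```

```text
die [0.6084 0.2051] yaw -5.5 | bay: fwd,left mm [-20.1  -6.4] yaw -0.0 dots [113.  68.] dome [0.6086 0.2051] t 29.4
hit True gap mm -63.8
force [-3.5  3.2 -1.4]
die [0.6169 0.2033] yaw -13.3 | bay: fwd,left mm [-11.4  -7.5] yaw -7.8 dots [113.  68.] dome [0.6168 0.2034] t 34.3
hit True gap mm -63.9
force [-4.6 -1.1 -0.9]
die [0.6277 0.2021] yaw -3.5 | bay: fwd,left mm [-0.6 -7.6] yaw 2.0 dots [112.  68.] dome [0.6279 0.2021] t 38.8
```

```bash
python3 - <<'E'
from m import *
import pickle
c,th=good(pickle.load(open("t6.pkl","rb")))
swing(c,th,th-1.6,1,off=.06,L=.06)
goto([.40,-.02,.30],rot(0))
s=snapshot("top"); cv2.imwrite("pics/t7.png",s["frame"][:,:,::-1]); good(s)
E
```

```text
die [0.6277 0.2021] yaw -3.5 | bay: fwd,left mm [-0.6 -7.6] yaw 2.0 dots [112.  68.] dome [0.6279 0.2021] t 38.8
hit True gap mm -63.9
force [-2.   0.9  0.9]
die [0.6295 0.2017] yaw -5.1 | bay: fwd,left mm [ 1.3 -7.8] yaw 0.4 dots [112.  68.] dome [0.6293 0.2017] t 43.4
```

View pics/t7.png

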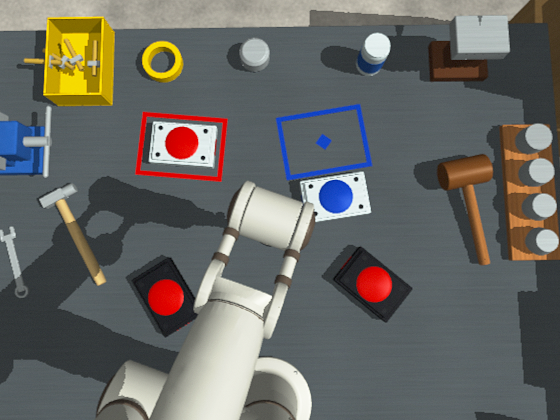

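The red die (181,143) is square inside the red outline. The blue die (336,196) and both black look-alikes, (166,297) and (374,284), are where they started, and the arm is clear. I'm handing in.

```bash
python3 -c "
from bench import *
close_job(); print(sense()['t'])"
```

```text
the job is handed in; nothing more can be done
the job is handed in; nothing more can be done
```

The red die is square in the red bay and I've handed the job in. The last top view, at 43.4 s, put it 0.4° off square, 1 mm ahead of and 8 mm to the right of the bay's middle. That leaves about 10 mm or more to the red line on every side. The blue die and both black look-alikes stand where they started, and the arm was clear of everything.

- **Swings:** The left end went ahead first, measured at 15.3° past square, and I pushed it a little further after that. The right end then went ahead to 27° past square, and a left swing brought it back to square. A small left and right pair, plus a 1.6° left touch-up, closed the last 20 mm.
- **What went wrong:** The gripper was still open for the first three pushes. I also used one bad camera reading (die half hidden by the arm) to aim the right swing, so the die ended up 43 mm to the right.
- **How I mended it:** I closed the gripper, made the camera readings check themselves, and slid the die about 35 mm flat along its own length from its right end. That slide was not a swing.
- **Not measured:** The final angle of the first left swing, because the arm hid the die. The last good reading before the right swing was the 15.3°.

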